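Clamp the lid of the filter pot

TASK

Close the clamp of the filter pot with your fingertips, pushing only: swing the blue strap right over until it lies flat across the lid, then push the red cam lever over and fully down onto the strap. Do not pick up or shift the lid or any of the bottles, glassware and tools standing around, and take the hand away when the clamp is locked.

Things in the scene. Friction and masses are not known exactly. Their poses are not given: they have to be found in the camera images.
- filter_pot: Steel filter pot (100 mm across) on a light grey base plate 220 x 110 x 12 mm, bolted to the bench; origin on the bench under the pot's centre, z up. Its x axis points from the strap's hinge bracket across the pot to the red lever's bracket; brackets and pot do not move. The top of the lid is 90 mm above the bench.
- strap_hinge (a point): Hinge axis of the blue strap, at (-66, 0, 98) mm in the pot's frame; the axis runs along the pot's y. The cheeks beside it reach 8 mm above it and span 46 mm.
- strap_end (a point): Free end of the blue strap, on its outer face (the top face when shut), 130 mm from the hinge axis. The strap is 30 mm wide and 6 mm thick, centred on the hinge axis, with a rubber pad beneath.
- strap (a joint): Angle of the blue strap (rad): 0 lies level across the lid, pointing along the pot's +x; 1.57 stands upright; it starts open at 1.75 to 2.15, leaning outwards away from the pot (stop at 2.3). Stiff hinge that stays where it is left: a push of about 2 to 3 N at 85 mm from the hinge moves it.
- lever_pivot (a point): Pivot axis of the red cam lever, at (80, 0, 108) mm in the pot's frame, along the pot's y; its bracket cheeks reach 10 mm above it and span 38 mm.
- lever_end (a point): Free end of the red lever, 85 mm from its pivot, mid-thickness. The lever is a flat red paddle 20 mm wide and 8 mm thick.
- lever (a joint): Angle of the red lever (rad): at 0 it leans 45 degrees outwards (the pot's +x), at 0.785 it stands upright, at 2.356 (its stop) it lies level on the shut strap, pointing along the pot's -x: fully down and locked. Starts at 0 to 0.35. Stiff: it stays where it is left and needs about 4 N at 60 mm from the pivot.
- lid_center (a point): Centre of the loose pot lid, an aluminium disc 100 mm across and 8 mm thick with a plug below that sits in the pot's mouth; this point is 81 mm above the bench, 9 mm below the lid's top. It must stay on the pot.
- flask_a_mid (a point): Loose glass flask with a red label, 72 mm wide, 122 mm high, beside the pot; its centre, half-way up. Leave alone.
- flask_b_mid (a point): Second such flask, farther away; its centre. Leave alone.
- amber_bottle_mid (a point): Loose amber bottle, 54 mm wide, 125 mm high, beside the pot; its centre. Leave alone.
- jar_mid (a point): Loose small glass jar with a black cap, 48 mm wide, 55 mm high, on the robot's side of the pot; its centre. Leave alone.
- beaker_mid (a point): Loose open glass beaker, 70 mm wide, 85 mm high; its centre. Leave alone.
- wash_bottle_mid (a point): Loose white bottle with a red cap, 60 mm wide, 160 mm high; its centre. Leave alone.
- spatula_grip (a point): Loose spatula, 170 mm long, lying on the bench; middle of its handle. Leave alone.
- pot_lid: The same lid as a body; origin at the underside of its plug, 72 mm above the bench.
Mind the look-alikes: they are no part of the job. Of the things shaped like the pot_lid, the aluminium one is meant.

How it is judged:
By the outcome, as a careful person would: the job done as asked, in the order asked, and still so for the second after the job is handed in, with the robot touching nothing.
It also fails if it takes over 64 s, if anything falls off the work surface, if the arm or the gripper's body presses on something with over 40 N, if the wrist force passes 120 N, or if a joint passes its speed limit or range.

ROBOT

A 6-joint arm with a two-finger parallel gripper is mounted at the origin on the work surface. World frame = base frame: x ahead of the robot, y to its left, z up, the work surface at z = 0. Lengths are in mm, angles in degrees, forces in N, time in s.
With the tool pointing down it reaches from about 350 to 850 mm from the base axis. Payload 8.1 kg.
Tool frame: the origin (TCP) lies between the finger pads; the fingertips stand 14 mm ahead of it and the grasp point (between the pads) lies 5 mm behind it; z points along the fingers, x is the direction in which the jaws open and shut, and the axes are right-handed (so a half turn about z gives the same grasp; the last joint's range is limited). The gripper opens to 85 mm and grips with 20 to 120 N. Pads are 22 mm wide; open, the fingers measure 114 mm over their backs; the gripper's body (76 mm by 85 mm) begins 54 mm behind the grasp point. The pads swing forward as they close: fully open they stand 13 mm farther back than shut.
Start: joints at [67.815, 7.471, 85.268, -0, 87.261, -4.893], TCP at [178.322, 572.893, 245.292] pointing down, gripper open.
Joint ranges: [-169.43, 169.43], [-51.17, 129.36], [1.28, 143.12], [-76.62, 256.62], [0, 156.53], [-152.29, 152.29]. Speed limits (degrees/s): [136.94, 136.94, 159.86, 180, 180, 180].

INTERFACE

Orientations are given as [roll, pitch, yaw] about the fixed x, y, z axes, in that order (R = Rz(yaw) Ry(pitch) Rx(roll)).
In Python, from bench import r, vision, job gives the robot as it stands.
- The arm moves only by the tool send_rows, never from a script. Its arguments are lists of equal length, an entry for each row: "dp": the shift along the world's x, y, z in mm, a list of three; "rot": the turn, a rotation vector about the world's x, y, z in rad, a list of three. In form: {"dp": [[tx, ty, tz], ...], "rot": [[wx, wy, wz], ...]}. A call has 1 to 5 rows; each row is the pose to reach, as a shift and turn from the pose commanded when the call began; what a row does not reach only later rows make up. A row lasts 1/8 s, in which the tool goes at most 62.5 mm and 10.7 degrees, less where a joint would pass 70% of its speed; a pose out of reach is approached as far as the arm can. A call with a gripper value outside its range is refused whole. "jaw" is the finger opening in mm, from 0 to 85.4, set as the call begins (left out, the last holds). The fingers move at their own pace and stop on an object; "force" is the grip in N (left out, the last holds). Time passes only in rows, so rows that repeat a pose let the fingers close. It gives the time, the measured TCP pose, the force and the opening at its end, in the units of the state.
- r.sense(): the state, without advancing time (a new reading comes with each control period).
- vision.snapshot(name): name is "scene" or "top" or "wrist"; returns a dict with "pixels" (400x640x3 uint8, red, green, blue), "depth" (400x640 float32, mm along the optical axis (not along the pixel's ray), 0 where there is no reading), "intrinsics" (3x3 intrinsics, pixels), "k1" (the pictures are not rectified: a ray, as slopes to the right and down, at radius r is drawn at 1 + k1 r^2 times it, then the intrinsics apply), "world_from_camera" (4x4, takes a point from camera to world coordinates); the wrist camera has in their place "T_tool_cam" (4x4, takes a point from camera to tool coordinates, whose origin is the TCP and whose axes are the tool frame's). Camera axes: x right, y down, z forward; pixel columns grow to the right and rows downward; lengths in mm; the calibration is good to about 2 mm. A picture is of the moment at which its call begins: read the wrist's pose just before it.
- job.hand_in(): hands the job in, once; it reports no verdict.
The state is a dict: "time": time; "joint_pos": joint angles; "qd": joint speeds; "joint_efforts": joint torques, N m; "tool_pos": TCP position; "tcp_rot": TCP orientation; "ft_force": force on the tool from outside, world axes, zero at the start; "wrist_torque": the same for the moment, N m; "finger_gap": finger opening in mm.
Only numpy, scipy, OpenCV 4.12 (cv2) and the standard library are available. Lean on these libraries where they do the work, as an engineer would, in place of code of your own. Each camera call takes 0.05 s, during which the arm holds its last target.

## Working session

There is one attempt and no reset: what is moved stays moved. The work goes in short steps, Python scripts to look and compute and a tool call to move; the robot and the scene stay as the last step left them, time stands still between calls to the robot, and variables do not carry over. Pictures are saved under pics/ and viewed, and the job is handed in when it is done.

Besides the shell and the picture viewer there is one more tool, called after ">>>" by a JSON object that holds its "fn" and its "kwargs". send_rows: Moves the arm, as the interface text tells. Its arguments: {"type":"object","properties":{"dp":{"type":"array"},"rot":{"type":"array"},"jaw":{"type":"number"},"force":{"type":"number"}},"required":["dp","rot"]}

```bash
mkdir -p pics; ls
cat > h.py <<'E'
import numpy as np, cv2
from bench import r, vision, job
def snap(n,f):
    s=vision.snapshot(n); cv2.imwrite('pics/'+f+'.png',s['pixels'][:,:,::-1]); np.savez('pics/'+f+'.npz',**{k:v for k,v in s.items()}); return s
E
python3 - <<'E'
from h import *
print(r.sense())
for n in ['scene','top','wrist']:
    s=snap(n,n+'0'); print(n,s['intrinsics'].tolist(),s['k1'],s.get('world_from_camera',s.get('T_tool_cam')).tolist())
E
```

```text
pics
{'time': 0.0, 'joint_pos': array([ 6.78159382e+01,  7.51582625e+00,  8.53312644e+01,  7.13043632e-04,
        8.72610746e+01, -4.89241663e+00]), 'qd': array([ 0.04360915,  0.02254767, -0.00542821,  0.03252648,  0.02831049,
       -0.05052526]), 'joint_efforts': array([-1.21906094e-03, -5.69414985e+01, -5.00539076e+01, -3.14190293e-04,
        1.51241227e-02, -3.93845276e-07]), 'tool_pos': array([178.10636201, 572.39438789, 244.21789519]), 'tcp_rot': array([-1.79990066e+02,  1.07710396e-01,  7.27083294e+01]), 'ft_force': array([-0.41195884, -0.40761311, -0.77996842]), 'wrist_torque': array([-0.02303198, -0.04114115,  0.00621542]), 'finger_gap': 85.39572258411579}
scene [[381.057907266337, 0.0, 315.86181790902043], [0.0, 381.057907266337, 193.8576408082477], [0.0, 0.0, 1.0]] 0.005618005425080089 [[0.5206198317120208, 0.6480126967420441, -0.5559087476279273, 1120.9814069809886], [0.8537688038645612, -0.3906984614762021, 0.3441417465925999, -342.6513319471963], [0.005815528851594358, -0.653784564716262, -0.7566583922503894, 881.6636093408177], [0.0, 0.0, 0.0, 1.0]]
top [[512.192904575756, 0.0, 319.63657532037166], [0.0, 512.192904575756, 196.435306676209], [0.0, 0.0, 1.0]] -0.16355627633641248 [[0.02765622655515934, -0.9943756215283212, 0.1022362775285505, 419.77074924431554], [-0.9996058474234193, -0.027017188104264317, 0.007630291203245015, -12.390804177475736], [-0.004825238816600234, -0.10240700589854142, -0.9947308792901017, 1550.1649171824777], [0.0, 0.0, 0.0, 1.0]]
wrist [[281.797257255176, 0.0, 320.53630709246], [0.0, 281.797257255176, 201.6632725274895], [0.0, 0.0, 1.0]] -0.041177017125143135 [[0.9999992867476664, 0.0010466899977526801, 0.0005752775024153259, 0.1552351655621509], [-0.001175445962114264, 0.9478640439153591, 0.3186728299984331, -81.47455655567758], [-0.00021173319609804487, -0.31867327891191116, 0.9478645981766504, -129.2363314351963], [0.0, 0.0, 0.0, 1.0]]
```

View pics/scene0.png

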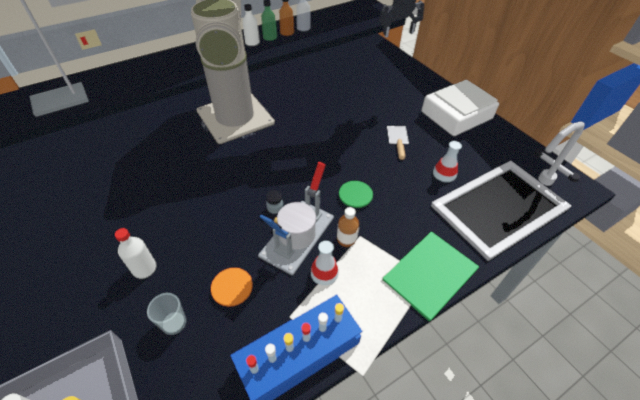

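View pics/top0.png

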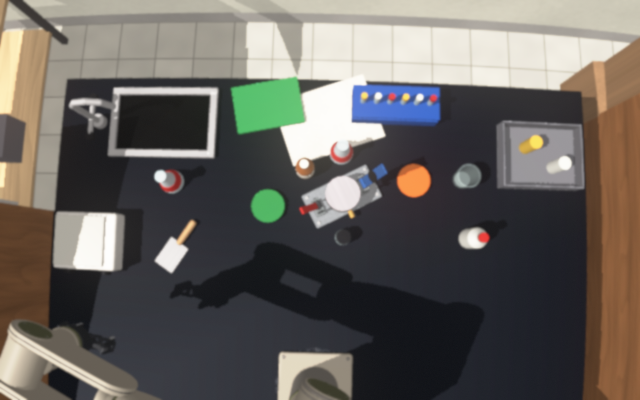

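View pics/wrist0.png

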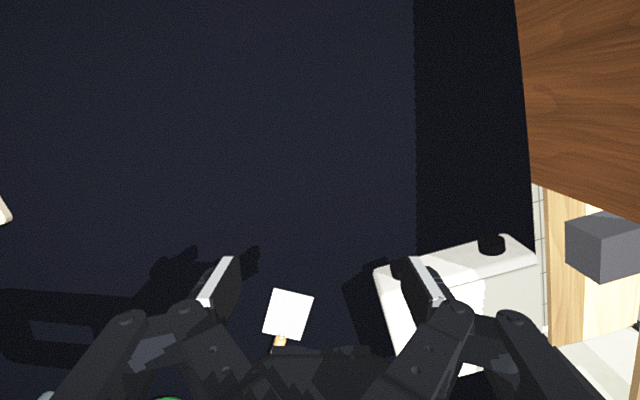

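```bash
cat >> h.py <<'E'
def load(f): return dict(np.load('pics/'+f+'.npz'))
def und(s,uv):
    K=s['intrinsics'];k=float(s['k1']);uv=np.atleast_2d(np.asarray(uv,float))
    d=(uv-K[[0,1],[2,2]])/[K[0,0],K[1,1]]; p=d.copy()
    for _ in range(20): p=d/(1+k*(p**2).sum(1,keepdims=True))
    return np.c_[p,np.ones(len(p))]
def cloud(s,T=None):
    T=s['world_from_camera'] if T is None else T
    v,u=np.mgrid[:400,:640]; d=und(s,np.c_[u.ravel(),v.ravel()])*s['depth'].reshape(-1,1)
    return (d@T[:3,:3].T+T[:3,3]).reshape(400,640,3)
def ray(s,uv,z,T=None):
    T=s['world_from_camera'] if T is None else T
    d=und(s,uv)@T[:3,:3].T; o=T[:3,3]; return o+d*((z-o[2])/d[:,2])[:,None]
def proj(s,P,T=None):
    T=s['world_from_camera'] if T is None else T
    c=(np.atleast_2d(P)-T[:3,3])@T[:3,:3]; p=c[:,:2]/c[:,2:]; p=p*(1+float(s['k1'])*(p**2).sum(1,keepdims=True))
    K=s['intrinsics']; return p*[K[0,0],K[1,1]]+K[[0,1],[2,2]]
E
python3 - <<'E'
from h import *
a=load('scene0')['pixels'][140:300,230:390,::-1]; b=load('top0')['pixels'][130:255,280:420,::-1]
cv2.imwrite('pics/cs.png',np.hstack([cv2.resize(a,(400,400),interpolation=2),cv2.resize(b,(400,400),interpolation=2)]))
for f in ['scene0','top0']:
    s=load(f);C=cloud(s);h=cv2.cvtColor(s['pixels'],cv2.COLOR_RGB2HSV)
    H,S,V=[h[...,i].astype(int) for i in range(3)]
    R=np.zeros((400,640),bool)
    if f=='scene0':R[150:260,250:335]=1
    else:R[160:225,298:390]=1
    for n,m in [('blue',(H>100)&(H<125)&(S>140)&(V>60)),('red',((H<6)|(H>174))&(S>150)&(V>60)),('grey',(S<40)&(V>100))]:
        m=m&R&(s['depth']>0); P=C[m]; uv=np.argwhere(m)
        if n!='grey': P=P[(P[:,2]>60)&(P[:,2]<260)]
        if n=='grey':
            Q=P[(P[:,2]<25)&(P[:,2]>5)]; print(f,'plate',len(Q),Q.mean(0) if len(Q) else 0, cv2.minAreaRect(Q[:,:2].astype(np.float32)) if len(Q)>3 else 0)
            Q=P[(P[:,2]<100)&(P[:,2]>80)]; print('lid',len(Q),Q.mean(0),cv2.minEnclosingCircle(Q[:,:2].astype(np.float32)),np.median(Q[:,2])); continue
        print(f,n,len(P),P.mean(0).round(),P.min(0).round(),P.max(0).round())
        o=np.argsort(P[:,2]); print(P[o[-4:]].round(),P[o[:4]].round())
E
```

```text
scene0 blue 147 [ 631. -152.  169.] [ 605. -179.   99.] [ 648. -120.  223.]
[[ 640. -169.  221.]
 [ 644. -168.  221.]
 [ 646. -167.  222.]
 [ 635. -174.  223.]] [[ 605. -139.   99.]
 [ 612. -137.  102.]
 [ 620. -130.  103.]
 [ 614. -135.  103.]]
scene0 red 198 [532.  25. 152.] [514.   3. 119.] [548.  48. 183.]
[[525.  41. 181.]
 [522.  43. 181.]
 [522.  40. 183.]
 [518.  39. 183.]] [[546.  13. 119.]
 [546.  10. 121.]
 [538.   3. 121.]
 [535.   4. 122.]]
scene0 plate 1075 [594.8674587  -79.80806735  15.4154437 ] ((566.9527587890625, -59.83622741699219), (190.24720764160156, 205.7379608154297), 54.5441780090332)
lid 1072 [590.40015183 -69.4832201   91.36466409] ((626.6951904296875, -40.68601608276367), 105.93228149414062) 91.7820764613092
top0 blue 21 [ 618. -138.  144.] [ 601. -173.  105.] [ 640. -117.  222.]
[[ 639. -167.  217.]
 [ 629. -170.  217.]
 [ 637. -167.  218.]
 [ 631. -169.  222.]] [[ 616. -118.  105.]
 [ 610. -121.  105.]
 [ 613. -121.  106.]
 [ 610. -124.  106.]]
top0 red 84 [529.  31. 159.] [515.   8. 123.] [544.  50. 185.]
[[531.  47. 181.]
 [525.  44. 183.]
 [525.  47. 183.]
 [520.  44. 185.]] [[539.   8. 123.]
 [536.   8. 126.]
 [544.  11. 127.]
 [542.  14. 128.]]
top0 plate 1209 [576.23948612 -61.16235481  13.2082555 ] ((606.5135498046875, -53.471343994140625), (168.5155792236328, 223.30067443847656), 26.983762741088867)
lid 959 [581.4685601  -65.84323256  90.69007549] ((612.0508422851562, -43.887821197509766), 96.62114715576172) 90.65685170392885
```

View pics/cs.png

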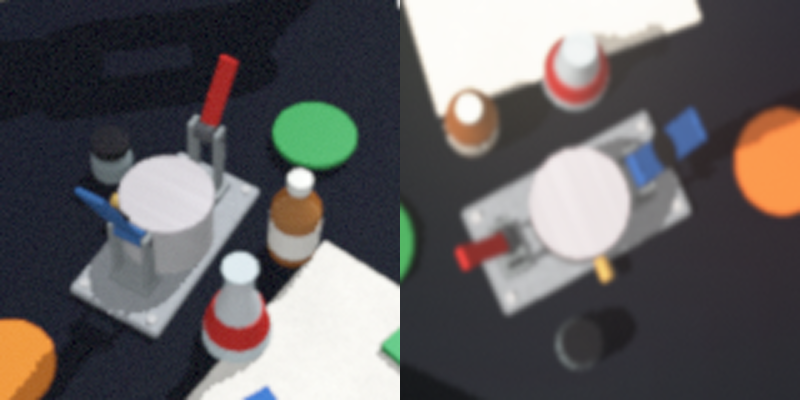

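Run:
```python
from h import *
t=load('top0')
c=[(301.7,196.2),(317.8,227.8),(381.5,196.3),(365.8,164.4)]
P=ray(t,c,12)[:,:2];print(P.round(1),P.mean(0),np.linalg.norm(P-np.roll(P,-1,0),axis=1))
d=(P[0]+P[1]-P[2]-P[3])/2;yaw1=np.arctan2(d[1],d[0]);print('yaw',np.degrees(yaw1))
for f in ['top0','scene0']:
    s=load(f);C=cloud(s);h=cv2.cvtColor(s['pixels'],cv2.COLOR_RGB2HSV)
    m=(h[...,1]<45)&(h[...,2]>150)&(abs(C[...,2]-91)<7)&(np.hypot(C[...,0]-590,C[...,1]+62)<75)
    m=cv2.morphologyEx(m.astype(np.uint8),cv2.MORPH_OPEN,np.ones((3,3)))
    n,l,st,ce=cv2.connectedComponentsWithStats(m);i=1+st[1:,4].argmax()
    q=np.argwhere(l==i)[:,::-1];X=ray(s,q,90)[:,:2]
    print(f,cv2.minEnclosingCircle(X.astype(np.float32)),cv2.minAreaRect(X.astype(np.float32)),X.mean(0))
    hs=cv2.cvtColor(s['pixels'],cv2.COLOR_RGB2HSV)
for name,cen in [('center of plate',P.mean(0))]:
  for yaw in [yaw1]:
    ex=np.array([np.cos(yaw),np.sin(yaw)])
    for f in ['top0','scene0']:
      s=load(f);C=cloud(s);h=cv2.cvtColor(s['pixels'],cv2.COLOR_RGB2HSV);H,S,V=[h[...,i].astype(int) for i in range(3)]
      for n,m in [('blue',(H>100)&(H<125)&(S>140)&(V>60)),('red',((H<6)|(H>174))&(S>150)&(V>60))]:
        Q=C[m]; Q=Q[(np.hypot(*(Q[:,:2]-cen).T)<150)&(Q[:,2]>95)]
        L=np.c_[(Q[:,:2]-cen)@ex,(Q[:,:2]-cen)@[-ex[1],ex[0]],Q[:,2]]
        hz=(-66,98) if n=='blue' else (80,108)
        a=np.degrees(np.arctan2(L[:,2]-hz[1],L[:,0]-hz[0])); rr=np.hypot(L[:,2]-hz[1],L[:,0]-hz[0])
        k=rr>0.6*rr.max();print(f,n,len(Q),'ang',np.median(a[k]),'rmax',rr.max(),'y',L[:,1].mean(),L[:,1].min(),L[:,1].max())
# others
s=t;C=cloud(s)
for n,(u,v) in dict(flask=(342,150),amber=(304,166),jar=(343,237),yellow=(350,213),orange=(414,181),green=(268,206)).items():
    print(n,C[v,u].round())
```

```text
[[ 577.1   53.6]
 [ 483.1    2.3]
 [ 583.4 -187.6]
 [ 679.6 -138.3]] [580.79865811 -67.51504665] [107.08671305 214.76463627 108.18134622 217.58039552]
yaw 117.97460462260074
top0 ((581.3216552734375, -65.90434265136719), 49.850467681884766) ((581.70068359375, -66.53157806396484), (98.13433074951172, 94.78934478759766), 1.51103937625885) [580.66722015 -65.85935582]
scene0 ((581.294921875, -67.94855499267578), 51.55978775024414) ((579.9383544921875, -69.61961364746094), (96.66084289550781, 101.40187072753906), 58.854000091552734) [581.6088783 -69.1918979]
top0 blue 21 ang 112.69477090027904 rmax 132.40986203663925 y 0.688281173471013 -9.39565636543098 9.578109413652754
top0 red 84 ang 57.328682740271724 rmax 90.16953068916824 y -0.9276010739690543 -11.336426488902312 8.217496981486411
scene0 blue 147 ang 113.95990488761268 rmax 135.5820529540973 y -4.148771072528848 -15.106088037651789 15.088131435469062
scene0 red 198 ang 59.6265720281848 rmax 86.85176284756989 y 0.008422236905798113 -9.624191550321669 11.693165139069016
flask [700. -61. 126.]
amber [651.  45. 126.]
jar [456. -72.  56.]
yellow [528. -92.  39.]
orange [ 631. -284.   25.]
green [544. 154.  17.]
```

>>> {"fn": "send_rows", "kwargs": {"dp": [[30,-48,20],[60,-98,40],[92,-150,55],[125,-204,55],[158,-257,55]], "rot": [[0,0,-0.052],[0,0,-0.104],[0,0,-0.156],[0,0,-0.208],[0,0,-0.26]], "jaw": 0, "force": 40}}

```text
time: 0.78
tool_pos: [336.4, 315.1, 300.4]
tcp_rot: [180.0, -0.0, 57.7]
ft_force: [1.9, 0.2, -0.6]
finger_gap: -0.1
```

>>> {"fn": "send_rows", "kwargs": {"dp": [[31,-51,0],[63,-103,0],[95,-154,0],[126,-206,0],[158,-257,0]], "rot": [[0,0,-0.052],[0,0,-0.104],[0,0,-0.156],[0,0,-0.208],[0,0,-0.26]]}}

```text
time: 1.4
tool_pos: [494.4, 57.9, 300.3]
tcp_rot: [180.0, -0.0, 42.8]
ft_force: [1.5, 0.0, 0.1]
finger_gap: 0.0
```

>>> {"fn": "send_rows", "kwargs": {"dp": [[31,-51,0],[63,-103,0],[95,-154,0],[126,-206,0],[157,-258,0]], "rot": [[0,0,-0.052],[0,0,-0.104],[0,0,-0.156],[0,0,-0.208],[0,0,-0.26]]}}

```text
time: 2.02
tool_pos: [651.4, -200.0, 299.9]
tcp_rot: [-180.0, 0.0, 27.9]
ft_force: [0.7, 0.9, -0.2]
finger_gap: -0.1
```

>>> {"fn": "send_rows", "kwargs": {"dp": [[0,0,-35],[0,0,-70],[0,0,-105],[0,0,-105]], "rot": [[0,0,0],[0,0,0],[0,0,0],[0,0,0]]}}

```text
time: 2.52
tool_pos: [648.3, -197.3, 190.6]
tcp_rot: [-179.6, 0.3, 28.0]
ft_force: [0.1, 0.1, 0.2]
finger_gap: 0.1
```

Run:
```python
from h import *
s=snap('scene','s1');w=snap('wrist','w1')
cv2.imwrite('pics/c1.png',np.hstack([cv2.resize(s['pixels'][100:300,190:390,::-1],(400,400),interpolation=2),cv2.resize(w['pixels'][:,:,::-1],(400,250))[[*range(250)]+[0]*150]]))
```

```text
(no output)
```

View pics/c1.png

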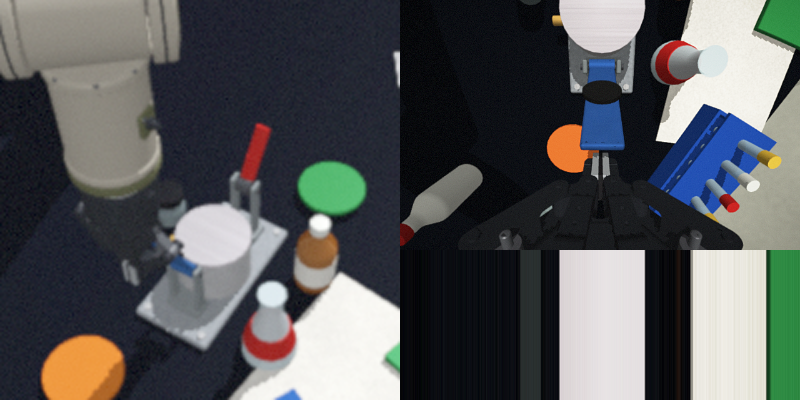

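>>> {"fn": "send_rows", "kwargs": {"dp": [[-3,6,8],[-6,11,8],[-9,17,8],[-12,22,8],[-14,26.5,8]], "rot": [[0,0,0],[0,0,0],[0,0,0],[0,0,0],[0,0,0]]}}

```text
time: 3.25
tool_pos: [636.7, -171.5, 203.7]
tcp_rot: [180.0, -0.0, 28.0]
ft_force: [1.3, -2.1, 2.6]
finger_gap: 0.4
```

>>> {"fn": "send_rows", "kwargs": {"dp": [[-2,3.5,0],[-4,7,0],[-6,11,0],[-8,14.5,0],[-9.5,17.7,0]], "rot": [[0,0,0],[0,0,0],[0,0,0],[0,0,0],[0,0,0]]}}

```text
time: 3.88
tool_pos: [627.1, -153.7, 203.2]
tcp_rot: [-180.0, 0.0, 28.0]
ft_force: [1.2, 0.1, 0.7]
finger_gap: -0.1
```

>>> {"fn": "send_rows", "kwargs": {"dp": [[-2,3.5,0],[-4,7,0],[-6,11,0],[-8,14.5,0],[-9.4,17.7,0]], "rot": [[0,0,0],[0,0,0],[0,0,0],[0,0,0],[0,0,0]]}}

```text
time: 4.5
tool_pos: [617.6, -136.1, 203.3]
tcp_rot: [180.0, 0.0, 28.0]
ft_force: [0.0, -1.8, 1.2]
finger_gap: -0.1
```

Run:
```python
from h import *
s=snap('scene','s2');w=snap('wrist','w2')
cv2.imwrite('pics/c2.png',np.hstack([cv2.resize(s['pixels'][100:300,190:390,::-1],(400,400),interpolation=2),cv2.resize(w['pixels'][:,:,::-1],(400,250))[[*range(250)]+[0]*150]]))
print(r.sense()['ft_force'])
```

```text
[-0.37302284  0.21335781  1.02760627]
```

View pics/c2.png

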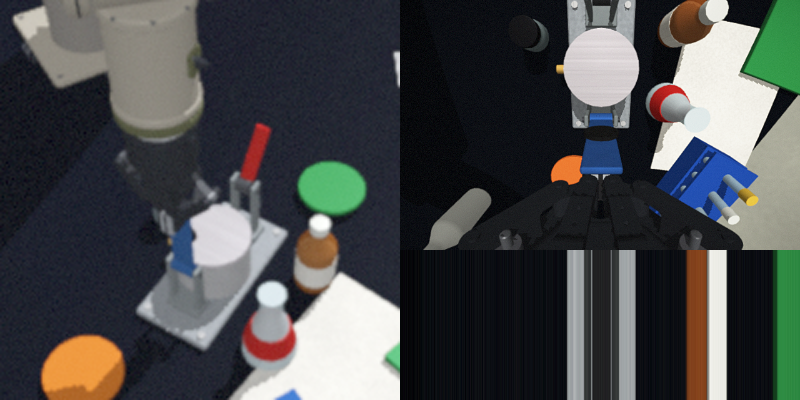

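>>> {"fn": "send_rows", "kwargs": {"dp": [[-2.3,4.4,-0.7],[-4.7,8.8,-1.4],[-7.1,13.4,-2.3],[-10.8,20.3,-4],[-14.4,27,-5.7]], "rot": [[0,0,0],[0,0,0],[0,0,0],[0,0,0],[0,0,0]]}}

```text
time: 5.22
tool_pos: [603.1, -108.7, 197.3]
tcp_rot: [-180.0, 0.0, 28.0]
ft_force: [1.5, -1.5, 0.2]
finger_gap: -0.4
```

>>> {"fn": "send_rows", "kwargs": {"dp": [[-3.3,6.2,-2.8],[-6.7,12.7,-6.2],[-9.8,18.5,-10],[-13,24.4,-14.7],[-15.7,29.5,-20]], "rot": [[0,0,0],[0,0,0],[0,0,0],[0,0,0],[0,0,0]]}}

```text
time: 5.85
tool_pos: [587.5, -79.3, 177.2]
tcp_rot: [-180.0, 0.0, 28.0]
ft_force: [1.4, 0.1, 1.1]
finger_gap: 0.2
```

Run:
```python
from h import *
s=snap('scene','s3');w=snap('wrist','w3')
cv2.imwrite('pics/c3.png',np.hstack([cv2.resize(s['pixels'][100:300,190:390,::-1],(400,400),interpolation=2),cv2.resize(w['pixels'][:,:,::-1],(400,250))[[*range(250)]+[0]*150]]))
print(r.sense()['ft_force'])
```

```text
[ 0.02506354 -0.03762783  0.03484516]
```

View pics/c3.png

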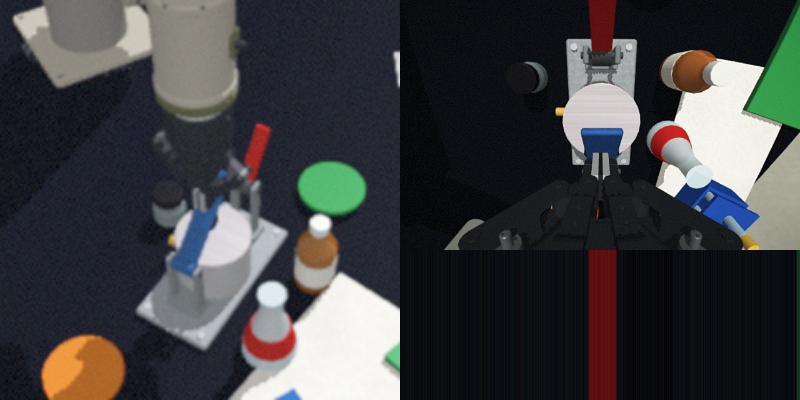

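>>> {"fn": "send_rows", "kwargs": {"dp": [[-2.6,5,-5.3],[-4.9,9.3,-11.5],[-7,13.2,-18],[-8.9,16.8,-25],[-10.4,19.6,-32]], "rot": [[0,0,0],[0,0,0],[0,0,0],[0,0,0],[0,0,0]]}}

```text
time: 6.58
tool_pos: [577.1, -59.8, 145.0]
tcp_rot: [-180.0, 0.0, 28.0]
ft_force: [-0.7, 0.1, 1.8]
finger_gap: 0.2
```

>>> {"fn": "send_rows", "kwargs": {"dp": [[-1.1,2.1,-7.5],[-2.1,4,-15],[-2.7,5.1,-21],[-3,5.6,-26],[-3,5.6,-28]], "rot": [[0,0,0],[0,0,0],[0,0,0],[0,0,0],[0,0,0]]}}

```text
time: 7.2
tool_pos: [574.2, -54.5, 117.2]
tcp_rot: [-180.0, 0.0, 28.0]
ft_force: [-1.0, 0.8, 1.3]
finger_gap: 0.1
```

>>> {"fn": "send_rows", "kwargs": {"dp": [[0,0,-1],[0,0,-2],[0,0,-2]], "rot": [[0,0,0],[0,0,0],[0,0,0]]}}

```text
time: 7.58
tool_pos: [574.3, -54.7, 115.6]
tcp_rot: [180.0, 0.0, 28.0]
ft_force: [1.1, -0.1, -0.1]
finger_gap: -0.1
```

>>> {"fn": "send_rows", "kwargs": {"dp": [[0,0,-1],[0,0,-1],[0,0,-2],[0,0,-2]], "rot": [[0,0,0],[0,0,0],[0,0,0],[0,0,0]]}}

```text
time: 8.07
tool_pos: [574.5, -54.7, 114.9]
tcp_rot: [180.0, -0.0, 28.0]
ft_force: [-6.7, 1.7, 12.1]
finger_gap: -0.1
```

>>> {"fn": "send_rows", "kwargs": {"dp": [[0,0,-1],[0,0,-1]], "rot": [[0,0,0],[0,0,0]]}}

```text
time: 8.32
tool_pos: [574.6, -54.6, 114.8]
tcp_rot: [180.0, -0.0, 28.0]
ft_force: [-9.9, 1.2, 17.7]
finger_gap: 0.0
```

>>> {"fn": "send_rows", "kwargs": {"dp": [[0,0,15],[0,0,40],[0,0,80],[0,0,120],[0,0,160]], "rot": [[0,0,0],[0,0,0],[0,0,0],[0,0,0],[0,0,0]]}}

```text
time: 8.95
tool_pos: [574.3, -54.6, 274.2]
tcp_rot: [180.0, -0.0, 28.0]
ft_force: [1.1, 0.4, 0.1]
finger_gap: 0.3
```

Run:
```python
from h import *
st=r.sense();print(st['tool_pos'],st['tcp_rot'])
s=snap('scene','s4');w=snap('wrist','w4')
cv2.imwrite('pics/c4.png',np.hstack([cv2.resize(s['pixels'][100:300,190:390,::-1],(400,400),interpolation=2),cv2.resize(w['pixels'][:,:,::-1],(400,250))[[*range(250)]+[0]*150]]))
from scipy.spatial.transform import Rotation as Ro
T=np.eye(4);T[:3,:3]=Ro.from_euler('xyz',st['tcp_rot'],degrees=True).as_matrix();T[:3,3]=st['tool_pos'];T=T@w['T_tool_cam']
for n,s,TT in [('s',s,None),('w',w,T)]:
    C=cloud(s,TT);h=cv2.cvtColor(s['pixels'],cv2.COLOR_RGB2HSV);H,S,V=[h[...,i].astype(int) for i in range(3)]
    m=(H>100)&(H<125)&(S>140)&(V>60)
    for nm,m in [('blue',m),('red',((H<6)|(H>174))&(S>150)&(V>60)),('lid',(S<45)&(V>150)&(abs(C[...,2]-90)<6))]:
        P=C[m]; d=P[:,:2]-[581,-67]; L=np.c_[d@[-.469,.883],d@[-.883,-.469],P[:,2]];L=L[(abs(L[:,0])<140)&(abs(L[:,1])<(56 if nm=='lid' else 20))&(L[:,2]>60)]
        if len(L)<5: print(n,nm,len(L));continue
        print(n,nm,len(L),L.min(0).round(),L.max(0).round(),L.mean(0).round(1))
        if nm=='blue':print(np.polyfit(L[:,0],L[:,2],1))
```

```text
[574.32355476 -54.61970746 274.17006634] [ 1.79982217e+02 -1.99865751e-02  2.80134443e+01]
s blue 437 [-76. -14.  96.] [ 61.  15. 112.] [-10.1  -1.2 103.4]
[-2.26923553e-02  1.03194498e+02]
s red 197 [ 80.  -9. 119.] [129.  11. 182.] [104.1   0.2 152.3]
s lid 566 [-48. -48.  84.] [45. 51. 96.] [-3.9 -3.8 91.7]
w blue 2769 [-70. -13.  92.] [ 96.  17. 403.] [ 7.1  1.8 98.2]
[ 0.19294277 96.87428001]
w red 1428 [ 86.  -9. 112.] [133.  11. 403.] [112.4   1.2 153.6]
w lid 935 [-42. -45.  84.] [50. 51. 92.] [ 9.7 12.2 84.5]
```

View pics/c4.png

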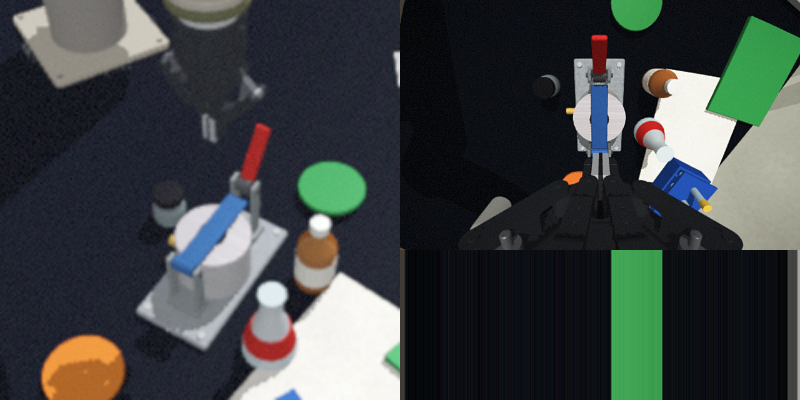

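>>> {"fn": "send_rows", "kwargs": {"dp": [[-18,34,0],[-37,70,0],[-57,107,0],[-74,139,0],[-74,139,0]], "rot": [[0,0,0],[0,0,0],[0,0,0],[0,0,0],[0,0,0]]}}

```text
time: 9.68
tool_pos: [499.5, 86.2, 272.5]
tcp_rot: [-180.0, -0.0, 28.2]
ft_force: [0.3, 0.6, 0.2]
finger_gap: 0.1
```

>>> {"fn": "send_rows", "kwargs": {"dp": [[0,0,-30],[0,0,-60],[0,0,-90],[0,0,-90]], "rot": [[0,0,0],[0,0,0],[0,0,0],[0,0,0]]}}

```text
time: 10.18
tool_pos: [498.7, 83.5, 179.7]
tcp_rot: [-179.9, 0.3, 28.0]
ft_force: [-0.7, 0.1, 0.5]
finger_gap: 0.0
```

Run:
```python
from h import *
st=r.sense();print(st['tool_pos'])
s=snap('scene','s5');w=snap('wrist','w5')
cv2.imwrite('pics/c5.png',np.hstack([cv2.resize(s['pixels'][100:300,190:390,::-1],(400,400),interpolation=2),cv2.resize(w['pixels'][:,:,::-1],(400,250))[[*range(250)]+[0]*150]]))
```

```text
[498.69983297  83.48154169 179.73083477]
```

View pics/c5.png

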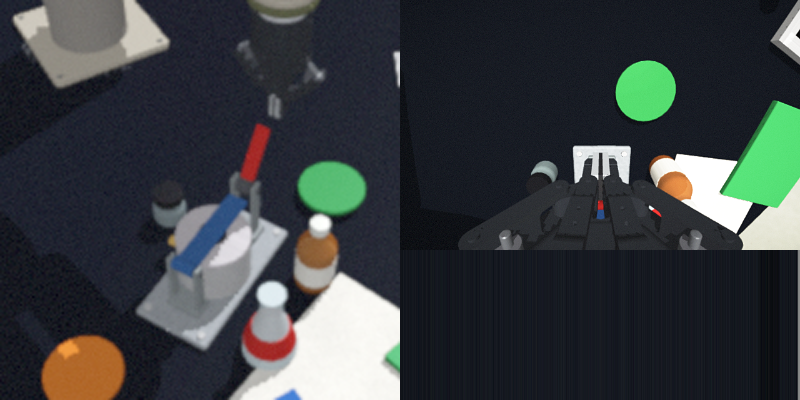

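>>> {"fn": "send_rows", "kwargs": {"dp": [[3,-5.5,0],[6,-11,0],[9,-16.5,0],[12,-22,0],[14,-26.5,0]], "rot": [[0,0,0],[0,0,0],[0,0,0],[0,0,0],[0,0,0]]}}

```text
time: 10.9
tool_pos: [514.4, 58.2, 182.9]
tcp_rot: [-179.9, -0.0, 28.0]
ft_force: [-4.4, 6.8, 5.5]
finger_gap: 0.0
```

>>> {"fn": "send_rows", "kwargs": {"dp": [[2.2,-4,0],[4.4,-8.2,0],[6.6,-12.3,0],[8.8,-16.4,0],[10.9,-20.5,0]], "rot": [[0,0,0],[0,0,0],[0,0,0],[0,0,0],[0,0,0]]}}

```text
time: 11.52
tool_pos: [525.4, 37.4, 182.7]
tcp_rot: [-180.0, -0.0, 28.0]
ft_force: [-1.4, 3.8, 2.5]
finger_gap: 0.1
```

>>> {"fn": "send_rows", "kwargs": {"dp": [[2.2,-4,0],[4.4,-8.2,0],[6.6,-12.3,0],[8.8,-16.4,0],[10.9,-20.5,0]], "rot": [[0,0,0],[0,0,0],[0,0,0],[0,0,0],[0,0,0]]}}

```text
time: 12.15
tool_pos: [536.3, 16.6, 182.6]
tcp_rot: [-180.0, 0.0, 28.0]
ft_force: [-1.5, 3.2, 2.5]
finger_gap: -0.1
```

Run:
```python
from h import *
st=r.sense();print(st['tool_pos'])
s=snap('scene','s6');w=snap('wrist','w6')
cv2.imwrite('pics/c6.png',np.hstack([cv2.resize(s['pixels'][100:300,190:390,::-1],(400,400),interpolation=2),cv2.resize(w['pixels'][:,:,::-1],(400,250))[[*range(250)]+[0]*150]]))
```

```text
[536.27040568  16.59971508 182.5598659 ]
```

View pics/c6.png

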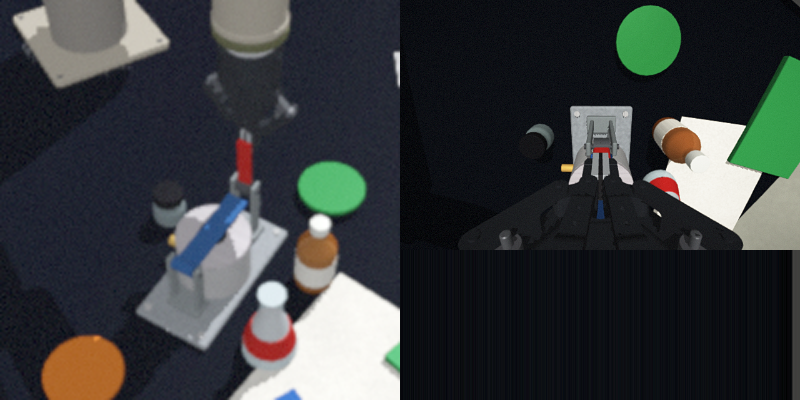

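>>> {"fn": "send_rows", "kwargs": {"dp": [[2.3,-4.4,0],[4.9,-9.3,-0.2],[7.4,-13.9,-1.2],[9.8,-18.4,-2.2],[12,-22.7,-4]], "rot": [[0,0,0],[0,0,0],[0,0,0],[0,0,0],[0,0,0]]}}

```text
time: 12.88
tool_pos: [548.2, -6.1, 178.3]
tcp_rot: [-180.0, 0.0, 28.0]
ft_force: [-2.2, 3.2, 0.4]
finger_gap: -0.0
```

>>> {"fn": "send_rows", "kwargs": {"dp": [[2.3,-4.2,-2],[4.4,-8.3,-4.7],[6.5,-12.2,-7.5],[8.3,-15.7,-11],[10.2,-19.2,-14.4]], "rot": [[0,0,0],[0,0,0],[0,0,0],[0,0,0],[0,0,0]]}}

```text
time: 13.5
tool_pos: [558.6, -25.4, 164.2]
tcp_rot: [180.0, -0.0, 28.0]
ft_force: [-2.9, 2.1, 2.7]
finger_gap: 0.2
```

>>> {"fn": "send_rows", "kwargs": {"dp": [[1.6,-3,-4],[3.1,-5.8,-8.1],[4.3,-8.1,-12.6],[5.4,-10.2,-17.3],[6.3,-11.8,-22.2]], "rot": [[0,0,0],[0,0,0],[0,0,0],[0,0,0],[0,0,0]]}}

```text
time: 14.12
tool_pos: [565.1, -37.2, 142.0]
tcp_rot: [179.9, -0.0, 28.0]
ft_force: [-0.1, -2.2, 5.1]
finger_gap: -0.2
```

Run:
```python
from h import *
st=r.sense();print(st['tool_pos'])
s=snap('scene','s7');w=snap('wrist','w7')
cv2.imwrite('pics/c7.png',np.hstack([cv2.resize(s['pixels'][100:300,190:390,::-1],(400,400),interpolation=2),cv2.resize(w['pixels'][:,:,::-1],(400,250))[[*range(250)]+[0]*150]]))
```

```text
[565.14982691 -37.17026817 141.99618165]
```

View pics/c7.png

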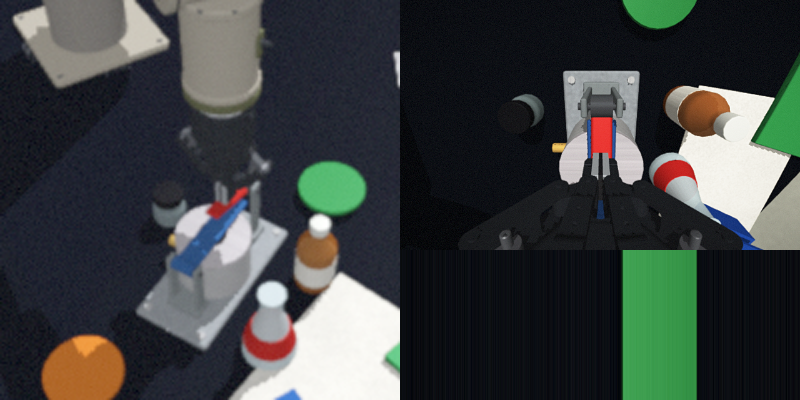

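Nearly down; finish the push and press to the stop.

>>> {"fn": "send_rows", "kwargs": {"dp": [[0.8,-1.4,-5],[1.2,-2.2,-10],[1.4,-2.6,-14],[1.4,-2.6,-15]], "rot": [[0,0,0],[0,0,0],[0,0,0],[0,0,0]]}}

```text
time: 14.72
tool_pos: [566.2, -39.5, 126.8]
tcp_rot: [180.0, -0.0, 28.0]
ft_force: [-0.2, -1.3, 3.0]
finger_gap: -0.1
```

>>> {"fn": "send_rows", "kwargs": {"dp": [[0,0,-1],[0,0,-2],[0,0,-2]], "rot": [[0,0,0],[0,0,0],[0,0,0]]}}

```text
time: 15.1
tool_pos: [566.3, -39.6, 125.9]
tcp_rot: [180.0, -0.0, 28.0]
ft_force: [-3.0, -2.6, 9.5]
finger_gap: 0.2
```

>>> {"fn": "send_rows", "kwargs": {"dp": [[0,0,-1],[0,0,-2],[0,0,-2]], "rot": [[0,0,0],[0,0,0],[0,0,0]]}}

```text
time: 15.48
tool_pos: [566.4, -39.5, 125.6]
tcp_rot: [179.9, -0.0, 28.0]
ft_force: [-8.9, -0.5, 21.3]
finger_gap: -0.1
```

>>> {"fn": "send_rows", "kwargs": {"dp": [[0,0,-1],[0,0,-1]], "rot": [[0,0,0],[0,0,0]]}}

```text
time: 15.72
tool_pos: [566.5, -39.5, 125.5]
tcp_rot: [179.9, -0.1, 28.0]
ft_force: [-13.3, -0.8, 26.9]
finger_gap: 0.1
```

Hard stop. Retreat upwards, then check.

>>> {"fn": "send_rows", "kwargs": {"dp": [[0,0,15],[0,0,45],[0,0,85],[0,0,130],[0,0,175]], "rot": [[0,0,0],[0,0,0],[0,0,0],[0,0,0],[0,0,0]]}}

```text
time: 16.35
tool_pos: [565.6, -38.9, 297.9]
tcp_rot: [-179.9, 0.0, 28.0]
ft_force: [-0.5, 0.6, -0.1]
finger_gap: -0.1
```

>>> {"fn": "send_rows", "kwargs": {"dp": [[-30,40,0],[-60,80,0],[-90,120,0],[-120,160,0],[-120,160,0]], "rot": [[0,0,0],[0,0,0],[0,0,0],[0,0,0],[0,0,0]]}}

```text
time: 16.98
tool_pos: [444.2, 123.2, 297.0]
tcp_rot: [-179.9, -0.0, 28.3]
ft_force: [0.8, -1.0, -0.2]
finger_gap: -0.4
```

Run:
```python
from h import *
st=r.sense();print(st['tool_pos'],st['ft_force'])
s=snap('scene','s8');t=snap('top','t8')
cv2.imwrite('pics/c8.png',np.hstack([cv2.resize(s['pixels'][140:300,230:390,::-1],(400,400),interpolation=2),cv2.resize(t['pixels'][130:255,280:420,::-1],(400,400),interpolation=2)]))
for n,s in [('s',s),('t',t)]:
    C=cloud(s);h=cv2.cvtColor(s['pixels'],cv2.COLOR_RGB2HSV);H,S,V=[h[...,i].astype(int) for i in range(3)]
    for nm,m in [('blue',(H>100)&(H<125)&(S>140)&(V>60)),('red',((H<6)|(H>174))&(S>150)&(V>60)),('lid',(S<45)&(V>110)&(abs(C[...,2]-90)<6))]:
        P=C[m]; d=P[:,:2]-[581,-67]; L=np.c_[d@[-.469,.883],d@[-.883,-.469],P[:,2]];L=L[(abs(L[:,0])<140)&(abs(L[:,1])<(56 if nm=='lid' else 20))&(L[:,2]>60)&(L[:,2]<240)]
        print(n,nm,len(L),L.min(0).round(),L.max(0).round(),L.mean(0).round(1),np.polyfit(L[:,0],L[:,2],1).round(3))
a=load('top0')['pixels'].astype(int);d=abs(a-t['pixels']).max(2)>60
print([x.tolist() for x in cv2.connectedComponentsWithStats(d.astype(np.uint8))[2] if x[4]>25])
```

```text
[444.24821682 123.16898411 296.97545002] [ 0.77944737 -1.00986537 -0.24475873]
s blue 271 [-76. -14.  96.] [ 61.  14. 111.] [-34.4  -2.2 103.7] [-4.40000e-02  1.02188e+02]
s red 160 [ -7.  -9. 101.] [ 68.  10. 118.] [ 30.   -0.9 113.5] [3.00000e-03 1.13466e+02]
s lid 570 [-75. -49.  84.] [74. 51. 95.] [-5.  -3.8 91.6] [1.1000e-02 9.1666e+01]
t blue 134 [-68. -12.  96.] [-13.  10. 110.] [-41.5  -0.2 102.6] [-8.1000e-02  9.9305e+01]
t red 139 [ -3.  -9. 104.] [ 70.   8. 119.] [ 32.7  -0.6 111.8] [-6.00000e-03  1.12016e+02]
t lid 549 [-45. -50.  84.] [85. 49. 96.] [ 1.  -0.6 90.4] [6.000e-03 9.035e+01]
[[0, 0, 640, 400, 239330], [373, 164, 14, 15, 128], [397, 167, 33, 30, 703], [367, 172, 6, 9, 26], [320, 181, 41, 30, 705], [204, 202, 95, 198, 9814], [299, 204, 18, 11, 112], [347, 211, 6, 7, 26], [0, 324, 130, 76, 4368], [279, 353, 19, 33, 354], [306, 354, 30, 14, 215], [49, 387, 21, 13, 151]]
```

View pics/c8.png

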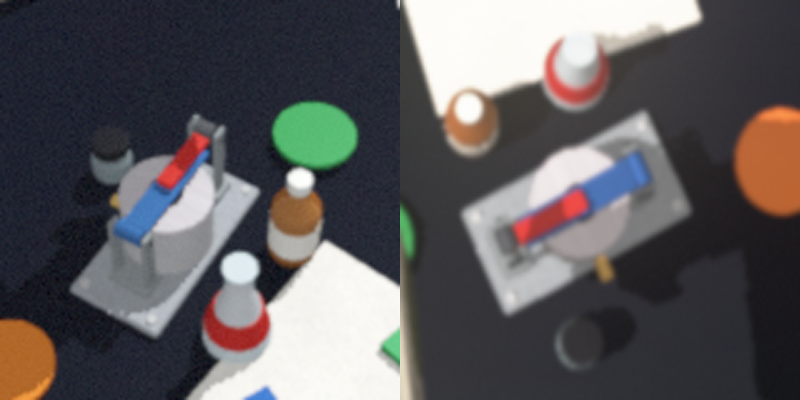

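View pics/t8.png

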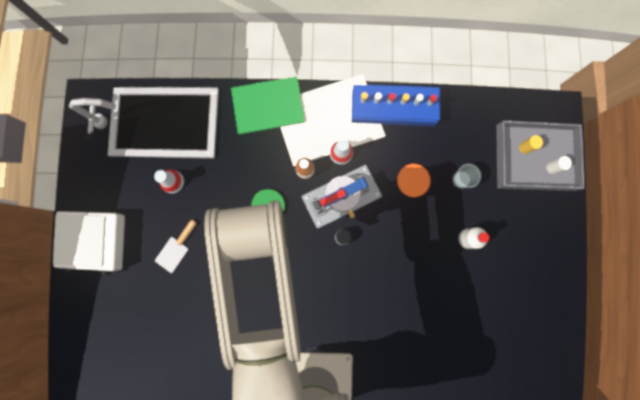

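```bash
python3 -c "
from h import *
print(job.hand_in(), r.sense()['time'])"
```

```text
the job is handed in; nothing more can be done
the job is handed in; nothing more can be done
```

The clamp is shut and the job is handed in, at about 17 s of robot time. With the gripper closed, I swung the blue strap over and pressed it flat on the lid. I then pushed the red lever over and down to its stop and moved the hand away.

- **Strap:** It lies across the lid. The scene camera gave a slope of −0.02 rad just after I pressed it down. With the lever on top the slopes read −0.04 (scene) and −0.08 (top). I put that down to depth noise and the lever hiding part of the strap, but I did not confirm it.
- **Lever:** It is level, with slopes of 0.003 (scene) and −0.006 (top). It reached a hard stop, where the push rose to about 27 N upward (about 30 N in all, the largest reading) without further travel.
- **Surroundings:** The lid is still centred on the pot at about 90 mm. In the before and after pictures the bottles, jar, flasks, beaker and spatula look unmoved. The other differences looked like the arm and its shadow, including the shading on the orange disc. The hand was clear of everything, with about 1 N of sensor noise on the wrist.

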